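Knock a stuck brass pull out of a closet-door panel from behind

ROBOT

A 7-joint arm with a two-finger parallel gripper is mounted at the origin on the work surface. World frame = base frame: x ahead of the robot, y to its left, z up, the work surface at z = 0. Lengths are in m, angles in rad, forces in N, time in s.
With the tool pointing down it reaches from about 0.4 to 0.875 m from the base axis. Payload 4.4 kg.
Tool frame: the origin (TCP) lies on the centre line of the jaws, within the pads' length; the fingertips stand 22 mm ahead of it and the grasp point (between the pads) lies 3 mm ahead of it; z points along the fingers, y is the line along which they close (so a half turn about z gives the same grasp; the last joint's range is limited). The gripper opens to 85 mm and grips with 20 to 120 N. Pads are 22 mm wide; open, the fingers measure 114 mm over their backs; the gripper's body (76 mm by 85 mm) begins 54 mm behind the grasp point. The pads swing forward as they close: fully open they stand 13 mm farther back than shut.
Start: joints at [-1.203, 0.628, 0.038, 1.517, -0.027, 0.996, -0.02], TCP at [0.273, 0.59, 0.253] pointing down, gripper open.
Joint ranges: [-3.06, 3.06], [-0.37, 2.12], [-1.25, 1.32], [0.18, 2.47], [-1.1, 4.24], [0.23, 1.98], [-2.94, 2.94]. Speed limits (rad/s): [2.57, 2.57, 3.14, 3.14, 3.14, 3.14, 3.14].

INTERFACE

Orientations are given as a rotation vector (axis times angle).
In Python, from plant import bot gives the robot as it stands.
- The arm moves only by the tool move_arm, never from a script. Its argument "series" is a list of rows, each a list of 3 entries, a list of its own where there are three numbers: the turn, a rotation vector about the tool's x, y, z in degrees, then the shift along the tool's x, y, z in m, then the finger opening in m, from 0 to 0.0854. A call has exactly 5 rows; each row shifts and turns the commanded pose from where the row before left it, along the tool's axes as they then stand; what a row does not reach is not made up. A row lasts 1/12 s, in which the tool goes at most 41.7 mm and 7.16 degrees, less where a joint would pass 70% of its speed; a pose out of reach is approached as far as the arm can. A call is refused whole if a number of a shift passes 0.0417 or a number of a turn 7.16, either way. A call with a gripper value outside its range is refused whole. The fingers move at their own pace and stop on an object; "newtons" is the grip in N (left out, the last holds). Time passes only in rows, so rows that do not move let the fingers close, or fill a call up. It gives the time, the measured TCP pose, the force, the opening and the grip force at its end, in the units of the state.
- bot.get_state(): the state, without advancing time (a new reading comes with each control period).
- bot.snapshot(name): name is "side" or "top"; returns a dict with "image" (384x512x3 uint8, red, green, blue), "fov_y" (degrees; the focal length in pixels is half the picture's height over the tangent of half this angle, whatever the lens; pixels are square), "cx", "cy" (the principal point, pixels), "rvec" (rotation vector, rad) and "tvec" (3), from world to camera coordinates, as OpenCV has them. Camera axes: x right, y down, z forward; pixel columns grow to the right and rows downward; lengths in m; the calibration is good to about 2 mm. A picture is of the moment at which its call begins. There is no depth.
- bot.sign_off(): hands the job in; it is judged then, once.
The state is a dict: "time_s": time; "joints": joint angles; "qvel": joint speeds; "joint_torque": joint torques, N m; "tcp_pos": TCP position; "ee_rot": TCP orientation; "force": force on the tool from outside, world axes, zero at the start; "wrist_torque": the same for the moment, N m; "finger_gap": opening from 0.0 (shut) to 1.0 (fully open); "finger_force": force on a finger pad.
Only numpy, scipy, OpenCV 4.12 (cv2) and the standard library are available. Lean on these libraries where they do the work, as an engineer would, in place of code of your own. Each camera call takes 0.05 s, during which the arm holds its last target. There are 200 camera calls.

TASK

The round brass flush pull is stuck in the white door panel that is clamped on blocks. Take the C-shaped knock-out tool by its handle, slide its rod in under the panel, feel gently for the access hole in the back (never forcing the tool against the panel) and push the pull up until it stands about 15 mm proud, still held level in its bore. Then draw the tool out and stand it upright on the table clear of the panel; keep fingers off the polished pull and leave the jar and the spare knob where they are.

Things in the scene. Friction and masses are not known exactly. Their poses are not given: they have to be found in the camera images.
- panel: White door offcut, fixed level on two oak blocks at its ends, open below between them. Origin: on the table under the bore's centre; x along its length (260 mm), y across (110 mm), z up. Underside 85 mm, top face 129 mm above the table. Blocks fill x beyond 99 mm either way, y to 80 mm either way; clamp bars over them rise to 143 mm. Pressing on it with over 25 N spoils it.
- bore (a point): Centre of the mouth of the panel's round bore (52 mm, 34 mm deep, open upward), axes as the panel's. Its floor is a 10 mm board, flush with the underside. It gives a little under the rod. A 13 mm access hole, drilled by hand, goes straight up through it: at y = 0, but anywhere from x = -12 to +12 mm of this point. Unseen from above: find it by feel with the rod.
- pull_center (a point): Centre (half-way up) of the loose brass flush pull in the bore: a round cup 50 mm across, 34 mm high, flat below, dished on top. It starts flush, its underside 95 mm and this point 112 mm above the table.
- pull: The same pull, 150 g, origin at the centre of its underside. Old paint grips its sides: it takes about 8 to 15 N to push it up, over 25 N harms it, and it stays where it is pushed while at least 12 mm of it is in the bore. Fingers must not touch it.
- knockout_grip (a point): Centre of the handle of the loose C-shaped knock-out tool (250 g), standing upright on its foot. Axes: z up, y from the handle towards the spine. Dark wooden handle, 24 by 24 mm (faces square to x and y), 52 mm high, this point 168 mm above the foot's underside. At the start the spine is on the side away from the panel: the C goes in from the panel's +y side, along -y.
- knockout: The same tool, origin at the foot's underside straight below handle and rod. Steel rod pointing up on the handle's axis: 8 mm thick, tip 60 mm above the foot's underside. Foot 10 mm thick, 56 mm wide in x, y = -25 to +92 mm. Spine at y = 80 to 92 mm. Top arm 130 to 142 mm above the foot's underside, 24 mm wide, y = -12 to +92 mm.
- jar_mid (a point): Middle of a closed glass screw jar, 56 mm across, 75 mm high; leave it.
- knob_mid (a point): Middle of a spare brass door knob, 52 mm across, 59 mm high, standing on its plate; leave it.
Mind the look-alikes: they are no part of the job. Leave any blue or pink look-alike of the pull alone.

How it is judged:
On the way, in this order (a step that is already met when the one before it is completed fails the run):
1. the rod is in the access hole from below, lifted to the pull (z of knockout_grip in the frame of panel between 0.2 and 0.235 m and y of knockout_grip in the frame of panel between -0.008 and 0.008 m and x of knockout_grip in the frame of panel between -0.018 and 0.018 m).
2. the rod pushes the pull at least 10 mm up out of the panel (z of pull_center in the frame of panel above 0.122 m and contact force between knockout and pull above 0.3 N), for 0.1 s.
At the end, for the whole second after the job is handed in: The pull stands 10 to 22 mm proud of the panel, level to 0.15 rad, in its bore and at rest; the tool stands upright (tilt below 0.06 rad) on the table, at rest and clear of the panel, its rod more than 80 mm to the side of the panel's centre line (z of pull_center in the frame of panel between 0.122 and 0.134 m and angle between pull's own z axis and vertical below 0.15 rad and horizontal distance between pull_center and panel below 0.004 m and linear speed of each of pull, knockout below 0.02 m/s and height (world z) of knockout between -0.005 and 0.005 m and angle between knockout's own z axis and vertical below 0.06 rad and (y of knockout_grip in the frame of panel above 0.08 m or y of knockout_grip in the frame of panel below -0.08 m or horizontal distance between knockout_grip and panel above 0.165 m)); the robot touches nothing.
It fails at once if the tool is pressed against the panel or its back board with more than 25 N (contact force between knockout and panel above 25 N).
It fails at once if the pull is hit or pushed by the tool with more than 25 N (contact force between knockout and pull above 25 N).
It fails at once if the robot's fingers touch the polished pull (contact force between the fingers and pull above 0.5 N).
It fails at once if the jar is shifted by more than 20 mm (distance of jar_mid from where it was at the start of the episode above 0.02 m).
It fails at once if the spare knob is shifted by more than 20 mm (distance of knob_mid from where it was at the start of the episode above 0.02 m).
It also fails if it takes over 58 s, if anything falls off the work surface, if the arm or the gripper's body presses on something with over 40 N, if the wrist force passes 120 N, or if a joint passes its speed limit or range.

## Working session

There is one attempt and no reset: what is moved stays moved. The work goes in short steps, Python scripts to look and compute and a tool call to move; the robot and the scene stay as the last step left them, time stands still between calls to the robot, and variables do not carry over. Pictures are saved under pics/ and viewed, at most 10 in all, crops included, and the job is handed in when it is done.

Besides the shell and the picture viewer there is one more tool, called after ">>>" by a JSON object that holds its "fn" and its "kwargs". move_arm: Moves the arm, as the interface text tells. Its arguments: {"type":"object","properties":{"series":{"type":"array"},"newtons":{"type":"number"}},"required":["series"]}

```bash
mkdir -p pics && ls && python3 - <<'E'
from plant import bot
import cv2
s=bot.get_state(); print({k:s[k] for k in s})
for n in("side","top"):
    d=bot.snapshot(n); cv2.imwrite(f"pics/{n}0.png",cv2.resize(d["image"][:,:,::-1],(800,600),interpolation=cv2.INTER_CUBIC))
    print(n,d["fov_y"],d["cx"],d["cy"],d["rvec"],d["tvec"])
    import numpy as np; np.savez(f"cal_{n}.npz",**d)
E
```

```text
pics
{'time_s': 0.0, 'joints': array([-1.202792  ,  0.62934167,  0.03841452,  1.5183532 , -0.02701186,
        0.9963052 , -0.01998907]), 'qvel': array([-0.0013724 ,  0.00176069,  0.00051974, -0.00072568, -0.00153009,
       -0.00063011,  0.00019571]), 'joint_torque': array([-3.06420116e-04, -5.63412058e+01,  1.22580808e+00, -1.93452877e+01,
        1.09119981e-02,  1.03437810e-02, -3.10578025e-05]), 'tcp_pos': array([0.27292454, 0.58928877, 0.25239617]), 'ee_rot': array([-6.75958134e-01, -3.06759039e+00,  2.89914039e-03]), 'force': array([ 0.56325423,  0.77156467, -0.11208137]), 'wrist_torque': array([-0.00927361, -0.0405006 , -0.02207472]), 'finger_force': 0.0, 'finger_gap': 0.9992289535984114}
side 54.99372732529167 259.9166113175429 196.3096439097478 [ 2.20656259 -0.99884027  0.38967333] [-0.35343834  0.39935539  0.60626889]
top 45.34424273791608 246.63144239324592 192.7923911253491 [ 2.21332851 -2.17027361  0.09994504] [0.01834888 0.55972184 0.95074481]
```

View pics/side0.png

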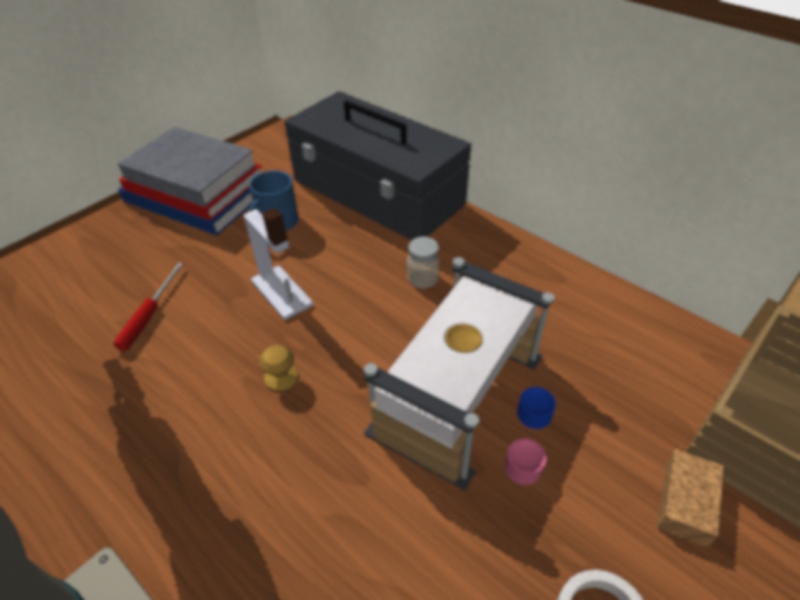

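View pics/top0.png

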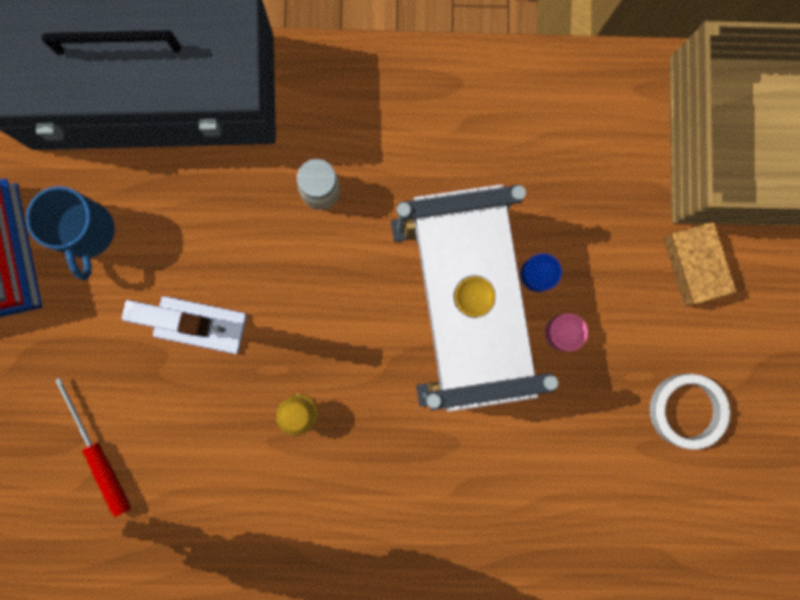

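The side view shows the tool standing left of the panel, with its handle at about (276,228) and rod tip at (288,282), and the bore at (463,338). In the top view the bore is at (475,296) and the handle at (195,324). The knob is at (296,414) and the jar at (317,182).

```bash
cat > h.py <<'E'
import numpy as np, cv2
def cal(n):
    d=np.load(f"cal_{n}.npz"); f=192/np.tan(np.radians(float(d["fov_y"])/2))
    K=np.array([[f,0,float(d["cx"])],[0,f,float(d["cy"])],[0,0,1]]); R=cv2.Rodrigues(d["rvec"])[0]
    return K,R,d["tvec"].reshape(3)
def onz(n,uv,z):
    K,R,t=cal(n); c=-R.T@t; r=R.T@np.linalg.solve(K,[uv[0],uv[1],1]); return c+r*(z-c[2])/r[2]
def proj(n,p):
    K,R,t=cal(n); q=K@(R@np.asarray(p)+t); return q[:2]/q[2]
E
python3 - <<'E'
from h import *
k=512/800
P=lambda n,u,v,z:print(n,u,v,z,onz(n,(u*k+0,v*k),z).round(4))
P("top",475,296,.127);P("side",463,338,.127)
for c in [(416,222),(510,207),(535,376),(441,389)]:P("top",*c,.129)
P("top",195,324,.194);P("side",273,213,.194)
P("top",220,328,.06);P("side",288,280,.06)
P("top",296,414,.059);P("top",317,180,.075)
for c in [(163,297),(246,313),(239,354),(154,337)]:P("top",*c,.01)
for n in("top","side"):
    K,R,t=cal(n);print(n,-R.T@t)
a=cv2.imread("pics/top0.png")
d=np.load("cal_top.npz")["image"][:,:,::-1];e=np.load("cal_side.npz")["image"][:,:,::-1]
z=lambda im,x,y:cv2.resize(im[y:y+75,x:x+100],(400,300),interpolation=cv2.INTER_CUBIC)
cv2.imwrite("pics/c1.png",np.vstack([np.hstack([z(d,70,170),z(d,255,150)]),np.hstack([z(e,130,130),z(e,245,175)])]))
E
```

```text
top 475 296 0.127 [ 0.5599 -0.077   0.127 ]
side 463 338 0.127 [ 0.5616 -0.0776  0.127 ]
top 416 222 0.129 [ 0.6482 -0.0042  0.129 ]
top 510 207 0.129 [ 0.6692 -0.1183  0.129 ]
top 535 376 0.129 [ 0.4652 -0.1496  0.129 ]
top 441 389 0.129 [ 0.4477 -0.0372  0.129 ]
top 195 324 0.194 [0.5169 0.2415 0.194 ]
side 273 213 0.194 [0.5209 0.2468 0.194 ]
top 220 328 0.06 [0.5174 0.2424 0.06  ]
side 288 280 0.06 [0.5201 0.244  0.06  ]
top 296 414 0.059 [0.4093 0.1417 0.059 ]
top 317 180 0.075 [0.7102 0.1214 0.075 ]
top 163 297 0.01 [0.5597 0.3317 0.01  ]
top 246 313 0.01 [0.5401 0.2185 0.01  ]
top 239 354 0.01 [0.4843 0.2261 0.01  ]
top 154 337 0.01 [0.5051 0.3416 0.01  ]
top [0.48731347 0.04529837 0.98894619]
side [ 0.14237567 -0.35088153  0.71314563]
```

View pics/c1.png

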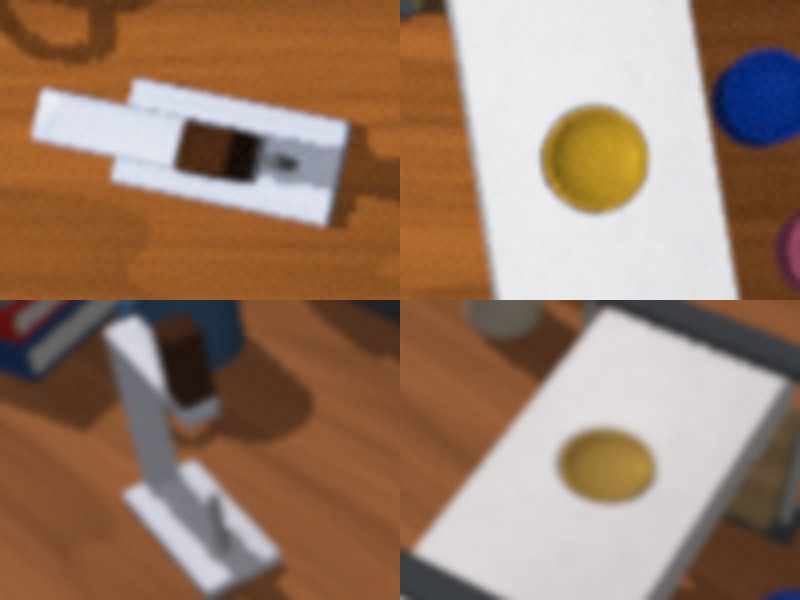

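The enlarged crops give tighter numbers. In the top view the handle's top face is centred at crop (204,150), the foot corners are at (135,80), (348,122), (328,226) and (112,182), and the bore rim is centred at (595,158). In the side view the bore is at (606,465) and the handle's top face at about (180,333).

```bash
python3 - <<'E'
from h import *
T=lambda x,y:(70+x/4-.375,170+y/4-.375); B=lambda x,y:(255+(x-400)/4-.375,150+y/4-.375)
Sd=lambda x,y:(130+x/4-.375,130+(y-300)/4-.375); SB=lambda x,y:(245+(x-400)/4-.375,175+(y-300)/4-.375)
print("bore",onz("top",B(595,158),.129),onz("side",SB(606,465),.129))
ed=[onz("top",B(*p),.129) for p in[(450,0),(496,298),(688,0),(738,298)]]
an=lambda v:np.degrees(np.arctan2(v[1],v[0]))
print("panel x yaw",an(ed[0]-ed[1]),an(ed[2]-ed[3]),"mid",sum(ed)/4)
f=[onz("top",T(*p),.01) for p in[(135,80),(348,122),(328,226),(112,182)]]
for p in f:print(p)
print("foot y axis yaw",an(f[0]-f[1]),an(f[3]-f[2]),"x axis",an(f[1]-f[2]),an(f[0]-f[3]))
g=onz("top",T(204,150),.194);print("grip",g,onz("side",Sd(180,333),.194))
print("rod",onz("top",T(287,162),.058),onz("side",Sd(214,497),.06))
m=(f[1]+f[2])/2;u=(f[0]+f[3])/2-m;u/=np.linalg.norm(u);print("origin from foot",m+.025*u, an(u))
E
```

```text
bore [ 0.56028038 -0.07551002  0.129     ] [ 0.56086846 -0.07751704  0.129     ]
panel x yaw 9.607023325376085 9.837427689319476 mid [ 0.56491703 -0.07452195  0.129     ]
[0.56059958 0.33373889 0.01      ]
[0.54051797 0.22022262 0.01      ]
[0.48520887 0.22892995 0.01      ]
[0.50625045 0.34357358 0.01      ]
foot y axis yaw 79.96787426899127 79.59974102570106 x axis -8.94666635307779 -10.256908435266563
grip [0.51721295 0.2487192  0.194     ] [0.51701362 0.24248266 0.194     ]
rod [0.51709948 0.24162824 0.058     ] [0.51885744 0.24717684 0.06      ]
origin from foot [0.51729793 0.24917985 0.01      ] 79.78279158690161
```

>>> {"fn": "move_arm", "kwargs": {"series": [[[0,0,-7.1],[0,0,0],0.085],[[0,0,-7.1],[0,0,0],0.085],[[0,0,-0.4],[-0.025,-0.0244,0],0.085],[[0,0,0],[-0.025,-0.0244,0],0.085],[[0,0,0],[-0.025,-0.0244,0],0.085]], "newtons": 60}}

```text
time_s: 0.52
tcp_pos: [0.3338, 0.5032, 0.2526]
ee_rot: [-0.278, -3.129, 0.002]
force: [1.5, 0.0, -0.9]
finger_gap: 0.996
finger_force: 0.0
```

>>> {"fn": "move_arm", "kwargs": {"series": [[[0,0,0],[-0.025,-0.0244,0],0.085],[[0,0,0],[-0.025,-0.0244,0],0.085],[[0,0,0],[-0.025,-0.0244,0],0.085],[[0,0,0],[-0.025,-0.0244,0],0.085],[[0,0,0],[-0.025,-0.0244,0],0.085]]}}

```text
time_s: 0.93
tcp_pos: [0.4356, 0.3603, 0.253]
ee_rot: [-0.281, -3.129, 0.001]
force: [1.3, 0.5, -0.1]
finger_gap: 0.993
finger_force: 0.0
```

>>> {"fn": "move_arm", "kwargs": {"series": [[[0,0,0],[-0.025,-0.0244,0],0.085],[[0,0,0],[-0.025,-0.0244,0],0.085],[[0,0,0],[-0.025,-0.0244,0],0.085],[[0,0,0],[-0.025,-0.0244,0],0.085],[[0,0,0],[0,0,0],0.085]]}}

```text
time_s: 1.35
tcp_pos: [0.5209, 0.2393, 0.253]
ee_rot: [0.298, 3.124, -0.008]
force: [-0.3, -0.7, 0.1]
finger_gap: 0.996
finger_force: 0.0
```

```bash
cat >> h.py <<'E'
from scipy.spatial.transform import Rotation as Rt
BORE=np.array([.5605,-.0765]); YAW=np.radians(9.7)
def st():
    from plant import bot
    s=bot.get_state(); R=Rt.from_rotvec(s["ee_rot"]).as_matrix()
    d=np.asarray(s["tcp_pos"])[:2]-BORE; c,n=np.cos(YAW),np.sin(YAW)
    print("t",round(s["time_s"],2),"tcp",s["tcp_pos"].round(4),"yawy",np.degrees(np.arctan2(R[1,1],R[0,1])).round(2),"zax",R[:,2].round(4),
     "F",s["force"].round(2),"M",s["wrist_torque"].round(2),"gap",round(s["finger_gap"]*85.4,1),"ff",round(float(s["finger_force"]),1),
     "panel xy mm",(1e3*np.array([c*d[0]+n*d[1],-n*d[0]+c*d[1]])).round(1),"q",s["joints"].round(2))
    return s,R
E
python3 - <<'E'
from h import *
s,R=st(); print("to grip in tool axes",R.T@(np.array([.517,.247,.171])-s["tcp_pos"]))
E
```

```text
t 1.35 tcp [0.5209 0.2393 0.253 ] yawy 79.09 zax [ 0.0028 -0.0057 -1.    ] F [-0.29 -0.69  0.09] M [-0.07 -0.07 -0.01] gap 85.0 ff 0.0 panel xy mm [ 14.1 317.9] q [-0.47  0.52 -0.02  1.74  0.02  0.89  0.88]
to grip in tool axes [0.00556339 0.00729368 0.08194601]
```

>>> {"fn": "move_arm", "kwargs": {"series": [[[0,0,-0.7],[0.0055,0.0073,0],0.085],[[0,0,0],[0,0,0.02],0.085],[[0,0,0],[0,0,0.02],0.085],[[0,0,0],[0,0,0.01],0.085],[[0,0,0],[0,0,0],0.085]]}}

```text
time_s: 1.77
tcp_pos: [0.5095, 0.2569, 0.2009]
ee_rot: [-0.258, -3.126, 0.004]
force: [-0.9, -0.0, 0.1]
finger_gap: 0.994
finger_force: 0.0
```

```bash
python3 - <<'E'
from h import *
from plant import bot
s,R=st(); print("to grip in tool axes",R.T@(np.array([.517,.247,.171])-s["tcp_pos"]))
d=bot.snapshot("top")["image"][:,:,::-1];e=bot.snapshot("side")["image"][:,:,::-1]
z=lambda im,x,y:cv2.resize(im[y:y+150,x:x+100],(400,600),interpolation=cv2.INTER_CUBIC)
cv2.imwrite("pics/c2.png",np.hstack([z(d,70,130),z(e,130,70)]))
E
```

```text
t 1.77 tcp [0.5095 0.2569 0.2009] yawy 80.57 zax [-0.0051 -0.0019 -1.    ] F [-0.94 -0.01  0.12] M [-0.    0.02  0.06] gap 84.9 ff 0.0 panel xy mm [  5.9 337.2] q [-0.5   0.58 -0.03  1.79  0.02  0.77  0.87]
to grip in tool axes [-0.00910916 -0.00844353  0.02987982]
```

View pics/c2.png

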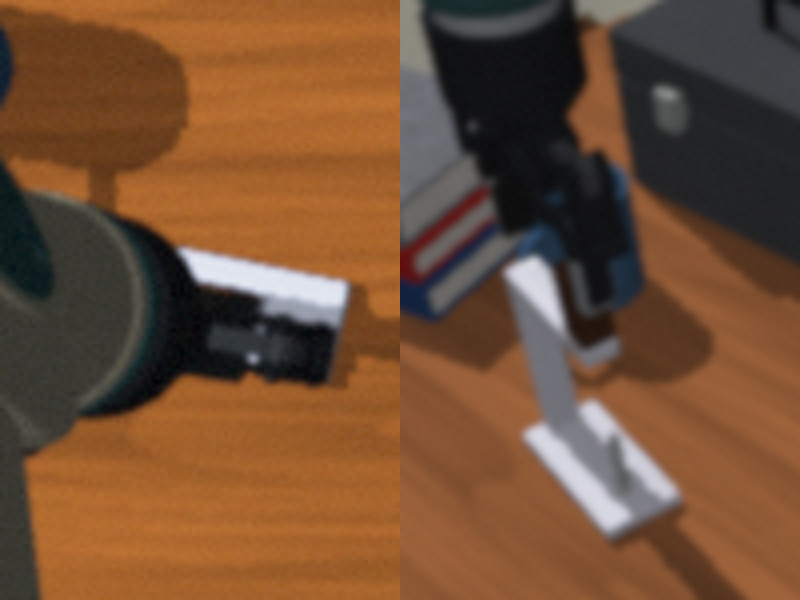

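The top view shows the gripper above the handle. In the side view the near finger lies alongside the handle at about (595,280), still roughly 9 mm off centre. The earlier reading was taken while the arm was still moving, so I correct the offset and let it settle.

>>> {"fn": "move_arm", "kwargs": {"series": [[[0,0,0],[-0.007,-0.009,0],0.085],[[0,0,0],[0,0,0],0.085],[[0,0,0],[0,0,0],0.085],[[0,0,0],[0,0,0],0.085],[[0,0,0],[0,0,0],0.085]]}}

```text
time_s: 2.28
tcp_pos: [0.5175, 0.2464, 0.2038]
ee_rot: [0.262, 3.13, 0.001]
force: [0.5, -0.4, 0.2]
finger_gap: 0.996
finger_force: 0.0
```

```bash
python3 - <<'E'
from h import *
s,R=st(); print("to grip in tool axes",R.T@(np.array([.517,.247,.171])-s["tcp_pos"]),s["qvel"].round(3))
E
```

```text
t 2.28 tcp [0.5175 0.2464 0.2038] yawy 80.43 zax [ 6.e-04  6.e-04 -1.e+00] F [ 0.48 -0.41  0.18] M [ 0.01 -0.01  0.01] gap 85.0 ff 0.0 panel xy mm [ 12.  325.5] q [-0.47  0.58 -0.03  1.79  0.02  0.77  0.89]
to grip in tool axes [0.00061178 0.00050378 0.03276701] [-0.003  0.004 -0.002  0.003  0.    -0.     0.002]
```

>>> {"fn": "move_arm", "kwargs": {"series": [[[0,0,0.5],[0,0,0.016],0.085],[[0,0,0],[0,0,0.017],0.085],[[0,0,0],[0,0,0],0.085],[[0,0,0],[0,0,0],0.06],[[0,0,0],[0,0,0],0.04]], "newtons": 40}}

```text
time_s: 2.7
tcp_pos: [0.5177, 0.2466, 0.171]
ee_rot: [0.275, 3.129, 0.001]
force: [0.4, 0.6, 0.3]
finger_gap: 0.743
finger_force: 0.0
```

>>> {"fn": "move_arm", "kwargs": {"series": [[[0,0,0],[0,0,0],0.03],[[0,0,0],[0,0,0],0.015],[[0,0,0],[0,0,0],0.015],[[0,0,0],[0,0,0],0.015],[[0,0,0],[0,0,0],0.015]], "newtons": 80}}

```text
time_s: 3.12
tcp_pos: [0.5181, 0.2471, 0.1711]
ee_rot: [0.275, 3.128, 0.003]
force: [-0.0, 1.4, 4.2]
finger_gap: 0.27
finger_force: 79.2
```

```bash
python3 - <<'E'
from h import *
s,R=st(); print(s["qvel"].round(3))
E
```

```text
t 3.12 tcp [0.5181 0.2471 0.1711] yawy 79.96 zax [ 0.0019  0.0015 -1.    ] F [-0.04  1.43  4.16] M [ 0.32 -0.02  0.01] gap 23.1 ff 79.2 panel xy mm [ 12.7 326.1] q [-0.48  0.62 -0.03  1.82  0.02  0.7   0.88]
[ 0.001  0.     0.    -0.002  0.001  0.001 -0.   ]
```

>>> {"fn": "move_arm", "kwargs": {"series": [[[0,0,0],[0,0,-0.006],0.015],[[0,0,0],[0,0,-0.006],0.015],[[0,0,-6.6],[0,0,0],0.015],[[0,0,-6.6],[0,0,0],0.015],[[0,0,-6.6],[0,0,0],0.015]]}}

```text
time_s: 3.53
tcp_pos: [0.517, 0.2457, 0.1825]
ee_rot: [0.276, -3.129, 0.002]
force: [-0.1, -0.4, -1.9]
finger_gap: 0.271
finger_force: 78.5
```

>>> {"fn": "move_arm", "kwargs": {"series": [[[0,0,0],[0.003,-0.03,0],0.015],[[0,0,0],[0.003,-0.03,0],0.015],[[0,0,0],[0.003,-0.03,0],0.015],[[0,0,0],[0.003,-0.03,0],0.015],[[0,0,0],[0,-0.02,0],0.015]]}}

```text
time_s: 3.95
tcp_pos: [0.5284, 0.1018, 0.1822]
ee_rot: [0.262, -3.128, 0.005]
force: [0.6, -1.1, -2.1]
finger_gap: 0.269
finger_force: 78.9
```

>>> {"fn": "move_arm", "kwargs": {"series": [[[0,0,0],[0,0,0],0.015],[[0,0,0],[0,0,0],0.015],[[0,0,0],[0,0,0],0.015],[[0,0,0],[0,0,0],0.015],[[0,0,0],[0,0,0],0.015]]}}

```text
time_s: 4.37
tcp_pos: [0.529, 0.1077, 0.1823]
ee_rot: [0.27, -3.13, -0.001]
force: [0.2, -0.4, -2.7]
finger_gap: 0.271
finger_force: 79.2
```

```bash
python3 - <<'E'
from h import *
from plant import bot
s,R=st(); print(s["qvel"].round(3))
d=bot.snapshot("top")["image"][:,:,::-1];e=bot.snapshot("side")["image"][:,:,::-1]
z=lambda im,x,y:cv2.resize(im[y:y+150,x:x+100],(400,600),interpolation=cv2.INTER_CUBIC)
cv2.imwrite("pics/c3.png",np.hstack([z(d,150,130),z(e,190,110)]))
E
```

```text
t 4.37 tcp [0.529  0.1077 0.1823] yawy 99.88 zax [-2.e-04  6.e-04 -1.e+00] F [ 0.24 -0.38 -2.72] M [-0.08 -0.03 -0.03] gap 23.1 ff 79.2 panel xy mm [ -0.  186.9] q [-0.16  0.57 -0.14  1.9   0.12  0.69  1.37]
[-0.001 -0.001  0.005  0.001  0.     0.     0.   ]
```

View pics/c3.png

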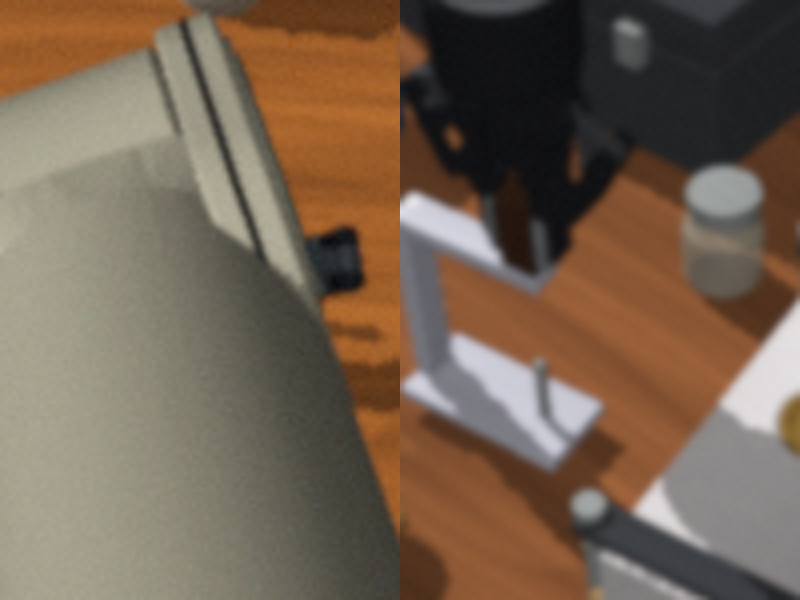

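The side view shows the tool carried upright in the grip, with its rod tip at crop (540,362). The foot is clear of the table and roughly square to the panel.

```bash
python3 - <<'E'
from h import *
c,n=np.cos(YAW),np.sin(YAW); b=np.array([.5609,-.0775])
for u,v,z in[(540,362,.0713),(604,406,.0213),(555,470,.012),]:
    d=onz("side",(190+(u-400)/4-.375,110+v/4-.375),z); e=d[:2]-b; print(d,(1e3*np.array([c*e[0]+n*e[1],-n*e[0]+c*e[1]])).round(1))
print(proj("side",[.529,.1077,.0713]), (190+140/4-.375,110+362/4-.375))
E
```

```text
[0.52957741 0.10684428 0.0713    ] [  0.2 187. ]
[0.55961565 0.08608519 0.0213    ] [ 26.3 161.5]
[0.50839645 0.07897205 0.012     ] [-25.4 163.1]
[224.19696589 200.08535965] (224.625, 200.125)
```

>>> {"fn": "move_arm", "kwargs": {"series": [[[0,0,0.2],[0.002,-0.025,0],0.015],[[0,0,0],[0.002,-0.03,0],0.015],[[0,0,0],[0.002,-0.03,0],0.015],[[0,0,0],[0.002,-0.03,0],0.015],[[0,0,0],[0.002,-0.03,0],0.015]]}}

```text
time_s: 4.88
tcp_pos: [0.5436, -0.0391, 0.1823]
ee_rot: [-0.264, 3.13, 0.0]
force: [0.6, 0.1, -2.5]
finger_gap: 0.274
finger_force: 79.4
```

>>> {"fn": "move_arm", "kwargs": {"series": [[[0,0,0],[0,-0.025,0],0.015],[[0,0,0],[0,-0.015,0],0.015],[[0,0,0],[0,-0.002,0],0.015],[[0,0,0],[0,0,0],0.015],[[0,0,0],[0,0,0],0.015]]}}

```text
time_s: 5.3
tcp_pos: [0.5503, -0.0781, 0.1822]
ee_rot: [0.264, -3.13, -0.002]
force: [-0.1, 0.3, -1.5]
finger_gap: 0.273
finger_force: 79.3
```

>>> {"fn": "move_arm", "kwargs": {"series": [[[0,0,0],[0,0,-0.004],0.015],[[0,0,0],[0,0,-0.004],0.015],[[0,0,0],[0,0,-0.002],0.015],[[0,0,0],[0,0,0],0.015],[[0,0,0],[0,0,0],0.015]]}}

```text
time_s: 5.72
tcp_pos: [0.5506, -0.0794, 0.1927]
ee_rot: [-0.262, 3.13, -0.0]
force: [0.6, 0.5, -3.3]
finger_gap: 0.27
finger_force: 79.4
```

```bash
python3 - <<'E'
from h import *
st()
E
```

```text
t 5.72 tcp [ 0.5506 -0.0794  0.1927] yawy 99.59 zax [ 6.e-04 -0.e+00 -1.e+00] F [ 0.62  0.45 -3.34] M [-0.17 -0.02 -0.01] gap 23.1 ff 79.4 panel xy mm [-10.2  -1.2] q [ 0.2   0.57 -0.16  1.84  0.13  0.73  1.71]
```

>>> {"fn": "move_arm", "kwargs": {"series": [[[0,0,0],[0,0.001,-0.001],0.015],[[0,0,0],[0,0,-0.001],0.015],[[0,0,0],[0,0,-0.001],0.015],[[0,0,0],[0,0,-0.001],0.015],[[0,0,0],[0,0,0],0.015]]}}

```text
time_s: 6.13
tcp_pos: [0.5502, -0.0788, 0.196]
ee_rot: [0.261, -3.13, -0.0]
force: [1.1, 0.7, -4.7]
finger_gap: 0.27
finger_force: 78.9
```

>>> {"fn": "move_arm", "kwargs": {"series": [[[0,0,0],[0,0,-0.0005],0.015],[[0,0,0],[0,0,0],0.015],[[0,0,0],[0,0,0],0.015],[[0,0,0],[0,0,0],0.015],[[0,0,0],[0,0,0],0.015]]}}

```text
time_s: 6.55
tcp_pos: [0.5501, -0.0788, 0.1963]
ee_rot: [0.261, -3.13, -0.0]
force: [2.1, 0.6, -12.2]
finger_gap: 0.271
finger_force: 78.6
```

>>> {"fn": "move_arm", "kwargs": {"series": [[[0,0,0],[0,0,0.003],0.015],[[0,0,0],[-0.004,0,0],0.015],[[0,0,0],[0,0,-0.002],0.015],[[0,0,0],[0,0,-0.001],0.015],[[0,0,0],[0,0,0],0.015]]}}

```text
time_s: 6.97
tcp_pos: [0.5547, -0.078, 0.1963]
ee_rot: [-0.262, 3.13, 0.0]
force: [2.6, -0.4, -13.3]
finger_gap: 0.269
finger_force: 79.5
```

>>> {"fn": "move_arm", "kwargs": {"series": [[[0,0,0],[0,0,0.003],0.015],[[0,0,0],[-0.004,0,0],0.015],[[0,0,0],[0,0,-0.002],0.015],[[0,0,0],[0,0,-0.001],0.015],[[0,0,0],[0,0,0],0.015]]}}

```text
time_s: 7.38
tcp_pos: [0.5584, -0.0774, 0.1964]
ee_rot: [-0.261, 3.13, 0.0]
force: [3.0, 0.1, -12.7]
finger_gap: 0.277
finger_force: 79.6
```

>>> {"fn": "move_arm", "kwargs": {"series": [[[0,0,0],[0,0,0.003],0.015],[[0,0,0],[-0.004,0,0],0.015],[[0,0,0],[0,0,-0.002],0.015],[[0,0,0],[0,0,-0.001],0.015],[[0,0,0],[0,0,0],0.015]]}}

```text
time_s: 7.8
tcp_pos: [0.5624, -0.0767, 0.1968]
ee_rot: [-0.261, 3.13, 0.0]
force: [1.7, -0.2, -8.5]
finger_gap: 0.268
finger_force: 80.2
```

>>> {"fn": "move_arm", "kwargs": {"series": [[[0,0,0],[0,0,0.003],0.015],[[0,0,0],[-0.003,0,0],0.015],[[0,0,0],[0,0,-0.002],0.015],[[0,0,0],[0,0,-0.001],0.015],[[0,0,0],[0,0,0],0.015]]}}

```text
time_s: 8.22
tcp_pos: [0.5654, -0.0764, 0.1973]
ee_rot: [-0.261, 3.13, -0.0]
force: [0.1, -0.4, -2.9]
finger_gap: 0.27
finger_force: 81.0
```

```bash
python3 - <<'E'
from h import *
st()
E
```

```text
t 8.22 tcp [ 0.5654 -0.0764  0.1973] yawy 99.54 zax [ 8.e-04 -1.e-04 -1.e+00] F [ 0.12 -0.41 -2.92] M [-0.1  -0.08  0.05] gap 23.1 ff 81.0 panel xy mm [ 4.9 -0.7] q [ 0.19  0.59 -0.16  1.8   0.13  0.76  1.7 ]
```

>>> {"fn": "move_arm", "kwargs": {"series": [[[0,0,0],[-0.001,0,-0.001],0.015],[[0,0,0],[0,0,-0.002],0.015],[[0,0,0],[0,0,-0.002],0.015],[[0,0,0],[0,0,-0.001],0.015],[[0,0,0],[0,0,0],0.015]]}}

```text
time_s: 8.63
tcp_pos: [0.5663, -0.0762, 0.2032]
ee_rot: [-0.261, 3.13, -0.0]
force: [0.1, 0.6, -2.8]
finger_gap: 0.266
finger_force: 81.0
```

```bash
python3 - <<'E'
from h import *
st()
E
```

```text
t 8.63 tcp [ 0.5663 -0.0762  0.2032] yawy 99.54 zax [ 6.e-04 -1.e-04 -1.e+00] F [ 0.06  0.6  -2.78] M [-0.05 -0.05 -0.02] gap 22.8 ff 81.0 panel xy mm [ 5.7 -0.7] q [ 0.19  0.58 -0.16  1.79  0.13  0.78  1.7 ]
```

Rod is in the hole with no force. Now I push slowly to the pull.

>>> {"fn": "move_arm", "kwargs": {"series": [[[0,0,0],[0,0,-0.001],0.015],[[0,0,0],[0,0,-0.001],0.015],[[0,0,0],[0,0,-0.0007],0.015],[[0,0,0],[0,0,-0.0005],0.015],[[0,0,0],[0,0,-0.0005],0.015]]}}

```text
time_s: 9.05
tcp_pos: [0.566, -0.0762, 0.2062]
ee_rot: [0.261, -3.13, -0.0]
force: [1.6, 0.0, -8.2]
finger_gap: 0.272
finger_force: 80.6
```

>>> {"fn": "move_arm", "kwargs": {"series": [[[0,0,0],[0,0,-0.0005],0.015],[[0,0,0],[0,0,-0.0005],0.015],[[0,0,0],[0,0,-0.0005],0.015],[[0,0,0],[0,0,-0.0005],0.015],[[0,0,0],[0,0,-0.0005],0.015]]}}

```text
time_s: 9.47
tcp_pos: [0.5656, -0.0761, 0.2081]
ee_rot: [0.261, -3.129, -0.001]
force: [2.8, 0.2, -15.8]
finger_gap: 0.268
finger_force: 79.4
```

>>> {"fn": "move_arm", "kwargs": {"series": [[[0,0,0],[0,0,-0.0007],0.015],[[0,0,0],[0,0,-0.0008],0.015],[[0,0,0],[0,0,-0.0008],0.015],[[0,0,0],[0,0,-0.0008],0.015],[[0,0,0],[0,0,-0.0008],0.015]]}}

```text
time_s: 9.88
tcp_pos: [0.5656, -0.0761, 0.2128]
ee_rot: [0.261, -3.13, -0.0]
force: [1.1, 1.2, -15.9]
finger_gap: 0.268
finger_force: 79.3
```

>>> {"fn": "move_arm", "kwargs": {"series": [[[0,0,0],[0,0,-0.0008],0.015],[[0,0,0],[0,0,-0.0008],0.015],[[0,0,0],[0,0,-0.0008],0.015],[[0,0,0],[0,0,-0.0008],0.015],[[0,0,0],[0,0,-0.0008],0.015]]}}

```text
time_s: 10.3
tcp_pos: [0.5658, -0.0762, 0.2169]
ee_rot: [0.261, -3.13, -0.0]
force: [1.2, -0.1, -16.3]
finger_gap: 0.273
finger_force: 79.3
```

```bash
python3 - <<'E'
from h import *
st()
E
```

```text
t 10.3 tcp [ 0.5658 -0.0762  0.2169] yawy 99.54 zax [-6.e-04  0.e+00 -1.e+00] F [  1.22  -0.11 -16.35] M [-0.08 -0.24  0.02] gap 23.3 ff 79.3 panel xy mm [ 5.3 -0.6] q [ 0.19  0.56 -0.16  1.78  0.12  0.81  1.71]
```

>>> {"fn": "move_arm", "kwargs": {"series": [[[0,0,0],[0,0,-0.0008],0.015],[[0,0,0],[0,0,-0.0008],0.015],[[0,0,0],[0,0,-0.0008],0.015],[[0,0,0],[0,0,-0.0008],0.015],[[0,0,0],[0,0,-0.0008],0.015]]}}

```text
time_s: 10.72
tcp_pos: [0.566, -0.0762, 0.2209]
ee_rot: [0.261, -3.13, -0.0]
force: [-0.3, -0.2, -16.5]
finger_gap: 0.269
finger_force: 79.2
```

```bash
python3 - <<'E'
from h import *
from plant import bot
st()
e=bot.snapshot("side")["image"][:,:,::-1]
cv2.imwrite("pics/c4.png",cv2.resize(e[150:270,210:370],(800,600),interpolation=cv2.INTER_CUBIC))
E
```

```text
t 10.72 tcp [ 0.566  -0.0762  0.2209] yawy 99.54 zax [-3.e-04  0.e+00 -1.e+00] F [ -0.3   -0.18 -16.48] M [-0.04 -0.11  0.05] gap 23.0 ff 79.2 panel xy mm [ 5.4 -0.6] q [ 0.19  0.56 -0.17  1.77  0.12  0.82  1.71]
```

View pics/c4.png

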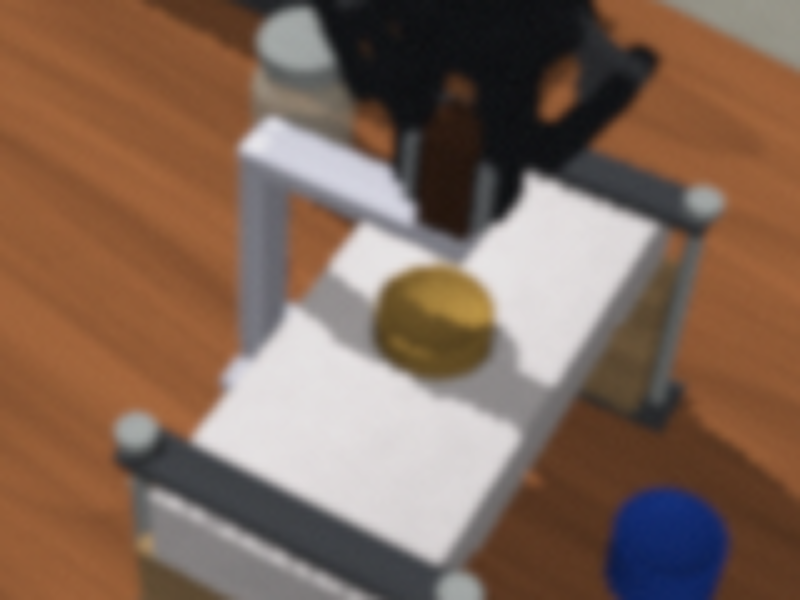

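The side view shows the pull standing proud and level, with its top ellipse at about (435,305) and the wall below it down to y≈375. Next I lower the rod and draw the tool out.

>>> {"fn": "move_arm", "kwargs": {"series": [[[0,0,0],[0,0,0.006],0.015],[[0,0,0],[0,0,0.01],0.015],[[0,0,0],[0,0,0.01],0.015],[[0,0,0],[0,0,0.009],0.015],[[0,0,0],[0,0,0.004],0.015]]}}

```text
time_s: 11.18
tcp_pos: [0.5668, -0.0762, 0.1815]
ee_rot: [-0.261, 3.129, -0.0]
force: [-0.5, 1.4, 7.4]
finger_gap: 0.273
finger_force: 82.3
```

>>> {"fn": "move_arm", "kwargs": {"series": [[[0,0,0],[0,0,0],0.015],[[0,0,0],[0,0,0],0.015],[[0,0,0],[0,0,0],0.015],[[0,0,0],[0,0,0],0.015],[[0,0,0],[0,0.005,0],0.015]]}}

```text
time_s: 11.6
tcp_pos: [0.5653, -0.0724, 0.1819]
ee_rot: [-0.259, 3.131, -0.001]
force: [-0.2, -0.6, -2.6]
finger_gap: 0.271
finger_force: 81.0
```

```bash
python3 - <<'E'
from h import *
st()
E
```

```text
t 11.6 tcp [ 0.5653 -0.0724  0.1819] yawy 99.45 zax [ 2.e-04 -9.e-04 -1.e+00] F [-0.24 -0.58 -2.61] M [-0.18 -0.03 -0.01] gap 23.1 ff 81.0 panel xy mm [5.4 3.2] q [ 0.18  0.61 -0.15  1.82  0.13  0.73  1.69]
```

>>> {"fn": "move_arm", "kwargs": {"series": [[[0,0,0],[0,0.015,0],0.015],[[0,0,0],[0,0.03,0],0.015],[[0,0,0],[0,0.03,0],0.015],[[0,0,0],[0,0.03,0],0.015],[[0,0,0],[0,0.03,0],0.015]]}}

```text
time_s: 12.02
tcp_pos: [0.5423, 0.0635, 0.182]
ee_rot: [-0.261, 3.131, 0.001]
force: [0.8, -0.7, -2.7]
finger_gap: 0.272
finger_force: 80.9
```

>>> {"fn": "move_arm", "kwargs": {"series": [[[0,0,0],[0,0.03,0],0.015],[[0,0,0],[0,0.02,0],0.015],[[0,0,0],[0,0,0],0.015],[[0,0,0],[0,0,0],0.015],[[0,0,0],[0,0,0],0.015]]}}

```text
time_s: 12.43
tcp_pos: [0.5345, 0.1106, 0.1819]
ee_rot: [0.261, -3.131, 0.001]
force: [-0.3, -0.8, -3.4]
finger_gap: 0.269
finger_force: 80.9
```

>>> {"fn": "move_arm", "kwargs": {"series": [[[0,0,0],[0,0,0.004],0.015],[[0,0,0],[0,0,0.004],0.015],[[0,0,0],[0,0,0.002],0.015],[[0,0,0],[0,0,0],0.015],[[0,0,0],[0,0,0],0.015]]}}

```text
time_s: 12.85
tcp_pos: [0.5345, 0.1107, 0.1716]
ee_rot: [0.26, -3.13, 0.0]
force: [-0.4, -0.6, -2.9]
finger_gap: 0.271
finger_force: 80.9
```

```bash
python3 - <<'E'
from h import *
st()
E
```

```text
t 12.85 tcp [0.5345 0.1107 0.1716] yawy 99.49 zax [-5.e-04 -1.e-04 -1.e+00] F [-0.41 -0.6  -2.92] M [-0.08  0.01  0.02] gap 23.1 ff 80.9 panel xy mm [  5.9 188.9] q [-0.17  0.59 -0.14  1.89  0.12  0.67  1.36]
```

>>> {"fn": "move_arm", "kwargs": {"series": [[[0,0,0],[0,0,0.0005],0.015],[[0,0,0],[0,0,0.0005],0.015],[[0,0,0],[0,0,0],0.015],[[0,0,0],[0,0,0],0.015],[[0,0,0],[0,0,0],0.015]]}}

```text
time_s: 13.27
tcp_pos: [0.5347, 0.1111, 0.1711]
ee_rot: [-0.261, 3.13, -0.0]
force: [-0.2, -0.4, -0.1]
finger_gap: 0.27
finger_force: 81.4
```

Foot has touched the table. I release slowly, then rise.

>>> {"fn": "move_arm", "kwargs": {"series": [[[0,0,0],[0,0,0],0.028],[[0,0,0],[0,0,0],0.04],[[0,0,0],[0,0,0],0.06],[[0,0,0],[0,0,0],0.085],[[0,0,0],[0,0,0],0.085]]}}

```text
time_s: 13.68
tcp_pos: [0.5346, 0.1113, 0.1709]
ee_rot: [-0.261, 3.131, 0.0]
force: [0.6, 0.2, 0.1]
finger_gap: 0.877
finger_force: 0.0
```

>>> {"fn": "move_arm", "kwargs": {"series": [[[0,0,0],[0,0,0],0.085],[[0,0,0],[0,0,-0.01],0.085],[[0,0,0],[0,0,-0.02],0.085],[[0,0,0],[0,0,-0.03],0.085],[[0,0,0],[0,0,-0.03],0.085]]}}

```text
time_s: 14.1
tcp_pos: [0.534, 0.1111, 0.262]
ee_rot: [0.261, -3.129, 0.0]
force: [0.6, -0.2, 0.1]
finger_gap: 0.991
finger_force: 0.0
```

>>> {"fn": "move_arm", "kwargs": {"series": [[[0,0,0],[0,0,-0.01],0.085],[[0,0,0],[0,0.03,0],0.085],[[0,0,0],[0,0.03,0],0.085],[[0,0,0],[0,0.03,0],0.085],[[0,0,0],[0,0.03,0],0.085]]}}

```text
time_s: 14.52
tcp_pos: [0.5143, 0.2306, 0.2715]
ee_rot: [-0.26, 3.13, 0.0]
force: [0.8, -1.0, 0.0]
finger_gap: 0.993
finger_force: 0.0
```

>>> {"fn": "move_arm", "kwargs": {"series": [[[0,0,0],[0,0.03,0],0.085],[[0,0,0],[0,0.03,0],0.085],[[0,0,0],[0,0,0],0.085],[[0,0,0],[0,0,0],0.085],[[0,0,0],[0,0,0],0.085]]}}

```text
time_s: 14.93
tcp_pos: [0.5047, 0.2879, 0.2709]
ee_rot: [0.261, -3.131, 0.002]
force: [0.1, -0.7, -0.4]
finger_gap: 0.996
finger_force: 0.0
```

```bash
python3 - <<'E'
from h import *
from plant import bot
st()
e=bot.snapshot("side")["image"][:,:,::-1]
cv2.imwrite("pics/c5.png",cv2.resize(e[90:300,120:400],(800,600),interpolation=cv2.INTER_CUBIC))
E
```

```text
t 14.93 tcp [0.5047 0.2879 0.2709] yawy 99.54 zax [-1.0e-04 -1.1e-03 -1.0e+00] F [ 0.11 -0.66 -0.41] M [-0.02 -0.05  0.02] gap 85.1 ff 0.0 panel xy mm [  6.4 368.6] q [-0.46  0.51 -0.17  1.69  0.1   0.95  1.07]
```

View pics/c5.png

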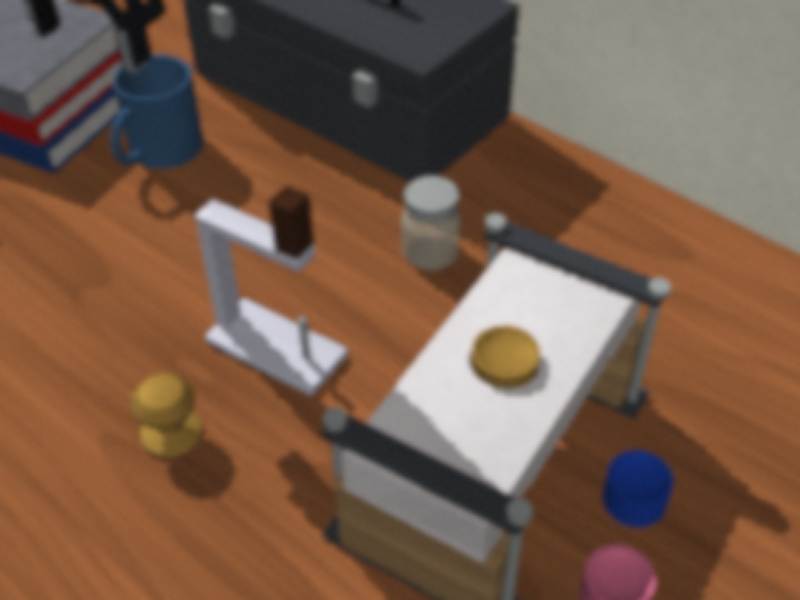

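The side view shows the tool standing upright at about (275,300), clear of the panel, with the jar and knob where they were. The pull is proud at (505,355); I'll check by how much with projected rim circles.

```bash
python3 - <<'E'
from h import *
from plant import bot
e=bot.snapshot("side")["image"][:,:,::-1]
z=cv2.resize(e[190:240,265:332],(804,600),interpolation=cv2.INTER_CUBIC)[:,:400*2]
a=z.copy(); th=np.linspace(0,2*np.pi,90)
for h,c in((.010,(255,0,0)),(.015,(0,255,0)),(.020,(0,0,255))):
    p=np.array([proj("side",[.5609+.025*np.cos(t),-.0775+.025*np.sin(t),.129+h]) for t in th])
    p=((p-[265,190]+.5)*12-.5).round().astype(int); cv2.polylines(a,[p],True,c,1)
cv2.imwrite("pics/c6.png",a)
E
```

```text
(no output)
```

View pics/c6.png

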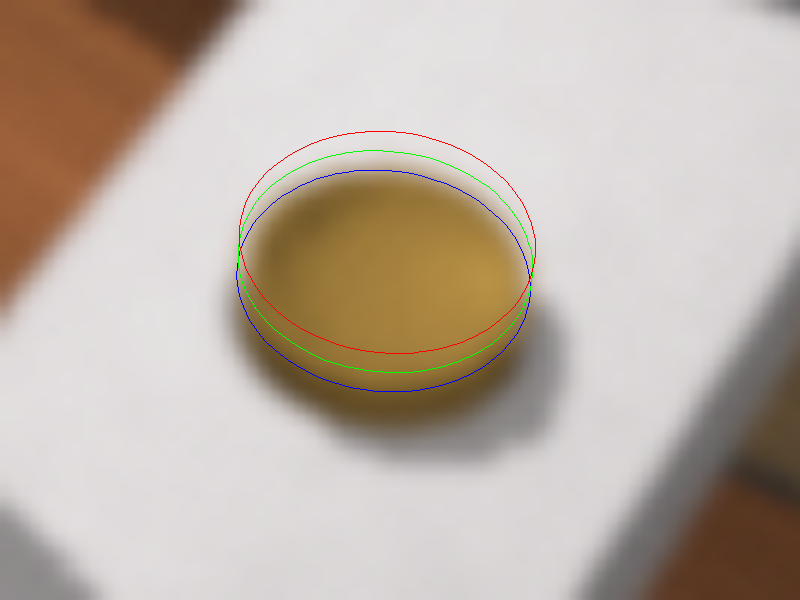

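The upper rim lies near the blue (10 mm) circle, with the base at about (390,430). That's borderline, so I compare with the picture taken at full push using pixel profiles.

```bash
python3 - <<'E'
from h import *
from plant import bot
e=bot.snapshot("side")["image"][:,:,::-1]; bot_im=e
c4=cv2.imread("pics/c4.png"); c4=cv2.resize(c4,(160,120),interpolation=cv2.INTER_AREA)
s0=np.load("cal_side.npz")["image"][:,:,::-1]
for h in(0,.005,.01,.015,.02):
    p=np.array([proj("side",[.5609+.025*np.cos(t),-.0775+.025*np.sin(t),.129+h]) for t in np.linspace(0,6.28,200)]); i=p[:,1].argmin(); j=p[:,1].argmax(); print(h,"top",p[i].round(1),"bottom",p[j].round(1))
for x in(293,296,299):
  print("start",s0[200:232,x,0].tolist()); print("push ",c4[50:82,x-210,0].tolist()); print("now  ",e[200:232,x,0].tolist())
E
```

```text
0 top [295.3 206.8] bottom [296.8 225.3]
0.005 top [295.4 205.3] bottom [296.9 223.7]
0.01 top [295.6 203.7] bottom [297.1 222.2]
0.015 top [295.8 202.1] bottom [297.3 220.6]
0.02 top [295.9 200.4] bottom [297.5 219. ]
start [221, 222, 222, 222, 221, 212, 186, 131, 77, 50, 47, 49, 53, 53, 56, 55, 57, 57, 57, 56, 56, 56, 54, 59, 88, 145, 192, 209, 211, 212, 213, 214]
push  [215, 220, 195, 134, 74, 50, 49, 52, 55, 53, 49, 45, 39, 38, 38, 35, 36, 34, 34, 40, 43, 39, 36, 41, 63, 107, 155, 190, 209, 219, 220, 221]
now   [226, 226, 220, 194, 133, 71, 50, 48, 50, 54, 56, 57, 57, 59, 58, 58, 59, 58, 57, 56, 53, 46, 39, 40, 61, 106, 154, 188, 208, 215, 217, 218]
start [221, 221, 221, 221, 219, 209, 178, 120, 70, 52, 50, 53, 56, 57, 57, 59, 59, 59, 59, 59, 58, 59, 59, 59, 73, 120, 174, 204, 212, 212, 211, 212]
push  [166, 185, 169, 114, 66, 54, 56, 57, 59, 61, 60, 58, 53, 44, 40, 37, 34, 34, 33, 33, 37, 36, 36, 36, 47, 74, 111, 142, 167, 193, 211, 219]
now   [226, 222, 213, 179, 114, 64, 53, 54, 57, 59, 59, 60, 62, 61, 61, 62, 60, 60, 60, 57, 56, 54, 43, 39, 46, 75, 116, 154, 188, 208, 215, 216]
start [221, 222, 221, 222, 221, 214, 195, 149, 92, 59, 54, 56, 57, 59, 59, 61, 61, 62, 62, 61, 60, 60, 60, 60, 74, 121, 176, 203, 212, 212, 211, 210]
push  [132, 139, 136, 106, 71, 57, 56, 58, 61, 61, 63, 64, 61, 52, 42, 37, 34, 34, 33, 32, 34, 36, 35, 37, 47, 78, 112, 135, 149, 174, 203, 216]
now   [226, 225, 218, 192, 132, 76, 58, 56, 57, 61, 61, 62, 63, 62, 62, 62, 63, 63, 61, 60, 58, 52, 43, 38, 47, 76, 112, 141, 171, 202, 214, 214]
```

The edge rows give about 13–15 mm proud at full push but only about 10.5 mm now. The pull settled a little, and that is too close to the 10 mm limit. There is time, so I'll go back, push it slightly higher and withdraw more slowly.

>>> {"fn": "move_arm", "kwargs": {"series": [[[0,0,0],[0,-0.03,0],0.085],[[0,0,0],[0,-0.03,0],0.085],[[0,0,0],[0,-0.03,0],0.085],[[0,0,0],[0,-0.03,0],0.085],[[0,0,0],[0,-0.03,0],0.085]]}}

```text
time_s: 15.5
tcp_pos: [0.5298, 0.138, 0.2711]
ee_rot: [-0.258, 3.131, -0.001]
force: [1.4, -0.3, -0.1]
finger_gap: 0.993
finger_force: 0.0
```

>>> {"fn": "move_arm", "kwargs": {"series": [[[0,0,0],[0,-0.03,0],0.085],[[0,0,0],[0,0,0],0.085],[[0,0,0],[0,0,0],0.085],[[0,0,0],[0,0,0],0.085],[[0,0,0],[0,0,0.02],0.085]]}}

```text
time_s: 15.92
tcp_pos: [0.5368, 0.1129, 0.2539]
ee_rot: [-0.262, 3.123, 0.003]
force: [0.8, -0.8, 0.2]
finger_gap: 0.993
finger_force: 0.0
```

```bash
python3 - <<'E'
from h import *
s,R=st(); print("to grip",R.T@(np.array([.5347,.1111,.171])-s["tcp_pos"]))
E
```

```text
t 15.92 tcp [0.5368 0.1129 0.2539] yawy 99.6 zax [ 0.0072  0.0028 -1.    ] F [ 0.8  -0.82  0.24] M [-0.05 -0.06  0.01] gap 84.8 ff 0.0 panel xy mm [  8.6 190.7] q [-0.15  0.48 -0.16  1.81  0.09  0.85  1.39]
to grip [ 0.00303204 -0.00157317  0.08288644]
```

>>> {"fn": "move_arm", "kwargs": {"series": [[[0,0,0],[0,0,0.025],0.085],[[0,0,0],[0,0,0.025],0.085],[[0,0,0],[0,0,0.02],0.085],[[0,0,0],[0,0,0.01],0.085],[[0,0,0],[0,0,0],0.085]], "newtons": 40}}

```text
time_s: 16.33
tcp_pos: [0.533, 0.1121, 0.1689]
ee_rot: [0.264, -3.126, 0.0]
force: [-1.0, -0.5, -0.7]
finger_gap: 0.995
finger_force: 0.0
```

>>> {"fn": "move_arm", "kwargs": {"series": [[[0,0,0],[0,0,0],0.085],[[0,0,0],[0,0,0],0.06],[[0,0,0],[0,0,0],0.04],[[0,0,0],[0,0,0],0.03],[[0,0,0],[0,0,0],0.015]]}}

```text
time_s: 16.75
tcp_pos: [0.5351, 0.1113, 0.1718]
ee_rot: [-0.261, 3.129, 0.0]
force: [1.0, -0.4, 0.5]
finger_gap: 0.445
finger_force: 0.0
```

>>> {"fn": "move_arm", "kwargs": {"series": [[[0,0,0],[0,0,0],0.015],[[0,0,0],[0,0,0],0.015],[[0,0,0],[0,0,0],0.015],[[0,0,0],[0,0,0],0.015],[[0,0,0],[0,0,0],0.015]], "newtons": 80}}

```text
time_s: 17.17
tcp_pos: [0.5352, 0.1117, 0.1716]
ee_rot: [-0.261, 3.129, 0.001]
force: [-0.3, 1.8, 6.0]
finger_gap: 0.271
finger_force: 79.0
```

```bash
python3 - <<'E'
from h import *
st()
E
```

```text
t 17.17 tcp [0.5352 0.1117 0.1716] yawy 99.55 zax [ 1.5e-03  7.0e-04 -1.0e+00] F [-0.26  1.76  6.04] M [ 0.14  0.07 -0.02] gap 23.1 ff 79.0 panel xy mm [  6.7 189.7] q [-0.17  0.59 -0.14  1.89  0.12  0.67  1.36]
```

>>> {"fn": "move_arm", "kwargs": {"series": [[[0,0,0],[0,0,-0.006],0.015],[[0,0,0],[0,0,-0.005],0.015],[[0,0,0],[0,-0.02,0],0.015],[[0,0,0],[0,-0.03,0],0.015],[[0,0,0],[0,-0.03,0],0.015]]}}

```text
time_s: 17.58
tcp_pos: [0.5475, 0.0322, 0.182]
ee_rot: [0.266, -3.13, -0.0]
force: [0.8, 0.1, -3.4]
finger_gap: 0.273
finger_force: 78.8
```

>>> {"fn": "move_arm", "kwargs": {"series": [[[0,0,0],[0,-0.03,0],0.015],[[0,0,0],[0,-0.03,0],0.015],[[0,0,0],[0,-0.03,0],0.015],[[0,0,0],[0,-0.015,0],0.015],[[0,0,0],[0,-0.005,0],0.015]]}}

```text
time_s: 18.0
tcp_pos: [0.5658, -0.0807, 0.1819]
ee_rot: [0.252, -3.131, 0.003]
force: [0.1, -0.3, -0.9]
finger_gap: 0.273
finger_force: 79.5
```

>>> {"fn": "move_arm", "kwargs": {"series": [[[0,0,0],[0,0,0],0.015],[[0,0,0],[0,0,0],0.015],[[0,0,0],[0,0,-0.005],0.015],[[0,0,0],[0,0,-0.005],0.015],[[0,0,0],[0,0,0],0.015]]}}

```text
time_s: 18.42
tcp_pos: [0.5667, -0.0745, 0.1931]
ee_rot: [-0.265, 3.129, 0.001]
force: [-0.6, -0.0, -2.7]
finger_gap: 0.27
finger_force: 79.3
```

```bash
python3 - <<'E'
from h import *
st()
E
```

```text
t 18.42 tcp [ 0.5667 -0.0745  0.1931] yawy 99.68 zax [ 1.8e-03  5.0e-04 -1.0e+00] F [-0.59 -0.01 -2.67] M [-0.1  -0.04 -0.03] gap 23.0 ff 79.3 panel xy mm [6.5 0.9] q [ 0.19  0.59 -0.16  1.8   0.13  0.76  1.7 ]
```

>>> {"fn": "move_arm", "kwargs": {"series": [[[0,0,0],[0,-0.0014,0],0.015],[[0,0,0],[0,0,-0.002],0.015],[[0,0,0],[0,0,-0.002],0.015],[[0,0,0],[0,0,-0.001],0.015],[[0,0,0],[0,0,0],0.015]]}}

```text
time_s: 18.83
tcp_pos: [0.5665, -0.0775, 0.1971]
ee_rot: [-0.261, 3.13, -0.0]
force: [-0.6, 0.5, -2.6]
finger_gap: 0.268
finger_force: 79.3
```

>>> {"fn": "move_arm", "kwargs": {"series": [[[0,0,0],[0,0.001,0],0.015],[[0,0,0],[0,0,0],0.015],[[0,0,0],[0,0,-0.001],0.015],[[0,0,0],[0,0,-0.0005],0.015],[[0,0,0],[0,0,0],0.015]]}}

```text
time_s: 19.25
tcp_pos: [0.5662, -0.0766, 0.1985]
ee_rot: [-0.261, 3.131, -0.0]
force: [-0.4, -0.0, -2.5]
finger_gap: 0.271
finger_force: 79.3
```

```bash
python3 - <<'E'
from h import *
st()
E
```

```text
t 19.25 tcp [ 0.5662 -0.0766  0.1985] yawy 99.54 zax [ 2.e-04  0.e+00 -1.e+00] F [-0.38 -0.03 -2.51] M [-0.06 -0.01  0.03] gap 23.1 ff 79.3 panel xy mm [ 5.6 -1.1] q [ 0.19  0.59 -0.16  1.8   0.13  0.77  1.7 ]
```

>>> {"fn": "move_arm", "kwargs": {"series": [[[0,0,0],[0,0,-0.003],0.015],[[0,0,0],[0,0,-0.003],0.015],[[0,0,0],[0,0,-0.002],0.015],[[0,0,0],[0,0,-0.001],0.015],[[0,0,0],[0,0,-0.0005],0.015]]}}

```text
time_s: 19.67
tcp_pos: [0.5663, -0.0766, 0.2083]
ee_rot: [-0.261, 3.13, -0.0]
force: [0.8, 1.0, -2.5]
finger_gap: 0.27
finger_force: 79.3
```

>>> {"fn": "move_arm", "kwargs": {"series": [[[0,0,0],[0,0,-0.0007],0.015],[[0,0,0],[0,0,-0.0007],0.015],[[0,0,0],[0,0,-0.0007],0.015],[[0,0,0],[0,0,-0.0007],0.015],[[0,0,0],[0,0,-0.0007],0.015]]}}

```text
time_s: 20.08
tcp_pos: [0.5661, -0.0766, 0.2114]
ee_rot: [0.261, -3.131, -0.0]
force: [-0.1, -0.4, -2.4]
finger_gap: 0.272
finger_force: 79.3
```

>>> {"fn": "move_arm", "kwargs": {"series": [[[0,0,0],[0,0,-0.0007],0.015],[[0,0,0],[0,0,-0.0007],0.015],[[0,0,0],[0,0,-0.0007],0.015],[[0,0,0],[0,0,-0.0007],0.015],[[0,0,0],[0,0,-0.0007],0.015]]}}

```text
time_s: 20.5
tcp_pos: [0.5661, -0.0766, 0.215]
ee_rot: [0.261, -3.131, -0.0]
force: [-0.1, -0.2, -2.7]
finger_gap: 0.271
finger_force: 79.3
```

>>> {"fn": "move_arm", "kwargs": {"series": [[[0,0,0],[0,0,-0.0005],0.015],[[0,0,0],[0,0,-0.0005],0.015],[[0,0,0],[0,0,-0.0005],0.015],[[0,0,0],[0,0,-0.0005],0.015],[[0,0,0],[0,0,0],0.015]]}}

```text
time_s: 20.92
tcp_pos: [0.5662, -0.0765, 0.217]
ee_rot: [-0.261, 3.13, -0.0]
force: [-0.4, 0.1, -2.4]
finger_gap: 0.27
finger_force: 79.3
```

>>> {"fn": "move_arm", "kwargs": {"series": [[[0,0,0],[0,0,-0.0005],0.015],[[0,0,0],[0,0,-0.0005],0.015],[[0,0,0],[0,0,-0.0005],0.015],[[0,0,0],[0,0,-0.0005],0.015],[[0,0,0],[0,0,0],0.015]]}}

```text
time_s: 21.33
tcp_pos: [0.5658, -0.0766, 0.2179]
ee_rot: [0.261, -3.13, -0.0]
force: [1.3, 0.3, -13.0]
finger_gap: 0.272
finger_force: 78.8
```

Contact came at about 11 mm proud, in line with the picture. I push on to about 18 mm.

>>> {"fn": "move_arm", "kwargs": {"series": [[[0,0,0],[0,0,-0.0007],0.015],[[0,0,0],[0,0,-0.0007],0.015],[[0,0,0],[0,0,-0.0007],0.015],[[0,0,0],[0,0,-0.0007],0.015],[[0,0,0],[0,0,-0.0007],0.015]]}}

```text
time_s: 21.75
tcp_pos: [0.5656, -0.0764, 0.222]
ee_rot: [0.261, -3.129, -0.001]
force: [1.1, 1.0, -16.9]
finger_gap: 0.269
finger_force: 79.1
```

>>> {"fn": "move_arm", "kwargs": {"series": [[[0,0,0],[0,0,-0.0007],0.015],[[0,0,0],[0,0,-0.0007],0.015],[[0,0,0],[0,0,-0.0007],0.015],[[0,0,0],[0,0,-0.0005],0.015],[[0,0,0],[0,0,0],0.015]]}}

```text
time_s: 22.17
tcp_pos: [0.5659, -0.0765, 0.2251]
ee_rot: [0.261, -3.13, -0.0]
force: [1.2, 1.6, -14.9]
finger_gap: 0.268
finger_force: 79.2
```

>>> {"fn": "move_arm", "kwargs": {"series": [[[0,0,0],[0,0,0.0005],0.015],[[0,0,0],[0,0,0.0005],0.015],[[0,0,0],[0,0,0.0005],0.015],[[0,0,0],[0,0,0.0005],0.015],[[0,0,0],[0,0,0.0005],0.015]]}}

```text
time_s: 22.58
tcp_pos: [0.5675, -0.0769, 0.2239]
ee_rot: [-0.261, 3.127, -0.001]
force: [0.1, 0.7, -2.1]
finger_gap: 0.271
finger_force: 80.8
```

>>> {"fn": "move_arm", "kwargs": {"series": [[[0,0,0],[0,0,0.0005],0.015],[[0,0,0],[0,0,0.0005],0.015],[[0,0,0],[0,0,0.0005],0.015],[[0,0,0],[0,0,0.0005],0.015],[[0,0,0],[0,0,0.0005],0.015]]}}

```text
time_s: 23.0
tcp_pos: [0.5662, -0.0766, 0.22]
ee_rot: [-0.261, 3.131, -0.0]
force: [-0.7, -0.2, -3.1]
finger_gap: 0.269
finger_force: 80.8
```

```bash
cat >> h.py <<'E'
def edge():
    from plant import bot
    e=bot.snapshot("side")["image"].astype(float); o=[]
    for x in(291,293,295):
        c=e[192:214,x,2]; k=np.nonzero((c[:-1]>115)&(c[1:]<=115))[0]; o.append([round(192+i+(c[i]-115)/(c[i]-c[i+1]),2) for i in k])
    return o
E
python3 - <<'E'
from h import *
st();print(edge())
s=np.load("cal_side.npz")["image"].astype(float)
for x in(291,293,295):
    c=s[192:214,x,2]; k=np.nonzero((c[:-1]>115)&(c[1:]<=115))[0]; print([round(192+i+(c[i]-115)/(c[i]-c[i+1]),2) for i in k])
E
```

```text
t 23.0 tcp [ 0.5662 -0.0766  0.22  ] yawy 99.54 zax [ 2.e-04 -0.e+00 -1.e+00] F [-0.66 -0.18 -3.11] M [-0.09 -0.02  0.04] gap 23.0 ff 80.8 panel xy mm [ 5.6 -1.1] q [ 0.19  0.56 -0.17  1.78  0.12  0.82  1.71]
[[np.float64(202.98)], [np.float64(202.37)], [np.float64(201.91)]]
[np.float64(207.75)]
[np.float64(207.3)]
[np.float64(207.12)]
```

>>> {"fn": "move_arm", "kwargs": {"series": [[[0,0,0],[0,0,0.002],0.015],[[0,0,0],[0,0,0.004],0.015],[[0,0,0],[0,0,0.005],0.015],[[0,0,0],[0,0,0.005],0.015],[[0,0,0],[0,0,0.005],0.015]]}}

```text
time_s: 23.47
tcp_pos: [0.5659, -0.0766, 0.1982]
ee_rot: [0.261, -3.13, -0.0]
force: [-0.1, -0.3, -2.7]
finger_gap: 0.271
finger_force: 80.9
```

>>> {"fn": "move_arm", "kwargs": {"series": [[[0,0,0],[0,0,0.005],0.015],[[0,0,0],[0,0,0.005],0.015],[[0,0,0],[0,0,0.005],0.015],[[0,0,0],[0,0,0.002],0.015],[[0,0,0],[0,0,0],0.015]]}}

```text
time_s: 23.88
tcp_pos: [0.5673, -0.0765, 0.1824]
ee_rot: [-0.261, 3.128, -0.0]
force: [0.3, 0.7, 0.7]
finger_gap: 0.273
finger_force: 81.7
```

```bash
python3 - <<'E'
from h import *
st();print(edge())
E
```

```text
t 23.88 tcp [ 0.5673 -0.0765  0.1824] yawy 99.55 zax [ 2.5e-03 -1.0e-04 -1.0e+00] F [0.27 0.72 0.72] M [-0.13 -0.3   0.01] gap 23.3 ff 81.7 panel xy mm [ 6.7 -1.2] q [ 0.19  0.61 -0.16  1.81  0.14  0.73  1.69]
[[np.float64(210.17)], [np.float64(211.04)], [np.float64(211.69)]]
```

>>> {"fn": "move_arm", "kwargs": {"series": [[[0,0,0],[0,0,0],0.015],[[0,0,0],[0,0,0],0.015],[[0,0,0],[0,0.01,0],0.015],[[0,0,0],[0,0.03,0],0.015],[[0,0,0],[0,0.03,0],0.015]]}}

```text
time_s: 24.35
tcp_pos: [0.5535, -0.0083, 0.1815]
ee_rot: [0.255, -3.13, 0.001]
force: [0.4, 0.3, -2.6]
finger_gap: 0.271
finger_force: 80.8
```

>>> {"fn": "move_arm", "kwargs": {"series": [[[0,0,0],[0,0.03,0],0.015],[[0,0,0],[0,0.03,0],0.015],[[0,0,0],[0,0.03,0],0.015],[[0,0,0],[0,0.02,0],0.015],[[0,0,0],[0,0.01,0],0.015]]}}

```text
time_s: 24.77
tcp_pos: [0.5322, 0.1154, 0.1814]
ee_rot: [0.269, -3.127, -0.003]
force: [0.2, 0.7, -2.3]
finger_gap: 0.269
finger_force: 81.0
```

>>> {"fn": "move_arm", "kwargs": {"series": [[[0,0,0],[0,0,0],0.015],[[0,0,0],[0,0,0.004],0.015],[[0,0,0],[0,0,0.004],0.015],[[0,0,0],[0,0,0.001],0.015],[[0,0,0],[0,0,0],0.015]]}}

```text
time_s: 25.18
tcp_pos: [0.5344, 0.1088, 0.1723]
ee_rot: [0.257, -3.129, 0.002]
force: [0.1, -0.1, -3.0]
finger_gap: 0.266
finger_force: 81.0
```

```bash
python3 - <<'E'
from h import *
st();print(edge())
E
```

```text
t 25.18 tcp [0.5344 0.1088 0.1723] yawy 99.39 zax [-0.0015 -0.0011 -1.    ] F [ 0.14 -0.12 -2.97] M [-0.06 -0.05  0.03] gap 22.8 ff 81.0 panel xy mm [  5.5 187.1] q [-0.16  0.59 -0.14  1.89  0.12  0.67  1.36]
[[np.float64(204.58)], [np.float64(204.04)], [np.float64(203.79)]]
```

The drop has a cause. On lowering, the tool's top arm (underside 130 mm above the foot) pressed the pull back down to about 11 mm. The tool has to be drawn out with its foot about 20 mm up, so the arm passes over the pull and the rod stays under the panel. I repeat the push, with the tool still gripped.

>>> {"fn": "move_arm", "kwargs": {"series": [[[0,0,0],[0,0,-0.01],0.015],[[0,0,0],[0,0,-0.009],0.015],[[0,0,0],[0,-0.015,0],0.015],[[0,0,0],[0,-0.03,0],0.015],[[0,0,0],[0,-0.03,0],0.015]]}}

```text
time_s: 25.65
tcp_pos: [0.5479, 0.0374, 0.1937]
ee_rot: [-0.266, 3.128, 0.001]
force: [0.9, -0.3, -3.8]
finger_gap: 0.273
finger_force: 81.0
```

```bash
python3 - <<'E'
from h import *
st()
E
```

```text
t 25.65 tcp [0.5479 0.0374 0.1937] yawy 99.73 zax [ 2.6e-03  9.0e-04 -1.0e+00] F [ 0.87 -0.26 -3.77] M [-0.15 -0.07  0.03] gap 23.3 ff 81.0 panel xy mm [  6.8 114.4] q [-0.02  0.56 -0.15  1.86  0.12  0.72  1.5 ]
```

>>> {"fn": "move_arm", "kwargs": {"series": [[[0,0,0],[0,-0.02,0.0015],0.015],[[0,0,0],[0,-0.03,0],0.015],[[0,0,0],[0,-0.03,0],0.015],[[0,0,0],[0,-0.02,0],0.015],[[0,0,0],[0,-0.01,0],0.015]]}}

```text
time_s: 26.07
tcp_pos: [0.566, -0.0762, 0.1918]
ee_rot: [-0.253, 3.129, -0.004]
force: [0.2, 0.2, -2.5]
finger_gap: 0.268
finger_force: 80.9
```

>>> {"fn": "move_arm", "kwargs": {"series": [[[0,0,0],[0,-0.004,0],0.015],[[0,0,0],[0,0,0],0.015],[[0,0,0],[0,0,0],0.015],[[0,0,0],[0,0,0],0.015],[[0,0,0],[0,0,0],0.015]]}}

```text
time_s: 26.48
tcp_pos: [0.5659, -0.0736, 0.1906]
ee_rot: [0.266, -3.13, -0.001]
force: [0.2, -0.4, -2.1]
finger_gap: 0.272
finger_force: 81.0
```

```bash
python3 - <<'E'
from h import *
st()
E
```

```text
t 26.48 tcp [ 0.5659 -0.0736  0.1906] yawy 99.7 zax [-1.e-04  9.e-04 -1.e+00] F [ 0.17 -0.41 -2.15] M [-0.1   0.02 -0.06] gap 23.2 ff 81.0 panel xy mm [5.8 2. ] q [ 0.18  0.6  -0.16  1.8   0.13  0.75  1.7 ]
```

>>> {"fn": "move_arm", "kwargs": {"series": [[[0,0,0],[0,-0.002,0],0.015],[[0,0,0],[0,0,0],0.015],[[0,0,0],[0,0,0],0.015],[[0,0,0],[0,0,-0.002],0.015],[[0,0,0],[0,0,-0.001],0.015]]}}

```text
time_s: 26.9
tcp_pos: [0.5663, -0.0775, 0.1937]
ee_rot: [-0.261, 3.131, 0.0]
force: [-0.8, 0.5, -1.2]
finger_gap: 0.267
finger_force: 80.9
```

```bash
python3 - <<'E'
from h import *
st()
E
```

```text
t 26.9 tcp [ 0.5663 -0.0775  0.1937] yawy 99.55 zax [ 0.e+00  1.e-04 -1.e+00] F [-0.78  0.48 -1.17] M [-0.14 -0.05 -0.01] gap 22.8 ff 80.9 panel xy mm [ 5.6 -1.9] q [ 0.19  0.59 -0.16  1.8   0.13  0.76  1.7 ]
```

Now y is −1.9; I nudge +1 mm and rise into the hole.

>>> {"fn": "move_arm", "kwargs": {"series": [[[0,0,0],[0,0.001,0],0.015],[[0,0,0],[0,0,-0.0015],0.015],[[0,0,0],[0,0,-0.0015],0.015],[[0,0,0],[0,0,-0.001],0.015],[[0,0,0],[0,0,0],0.015]]}}

```text
time_s: 27.32
tcp_pos: [0.5663, -0.0766, 0.1978]
ee_rot: [-0.261, 3.13, -0.0]
force: [-0.5, -0.6, -2.0]
finger_gap: 0.271
finger_force: 80.9
```

```bash
python3 - <<'E'
from h import *
st()
E
```

```text
t 27.32 tcp [ 0.5663 -0.0766  0.1978] yawy 99.54 zax [ 5.e-04 -0.e+00 -1.e+00] F [-0.54 -0.58 -2.04] M [-0.09 -0.09  0.01] gap 23.1 ff 80.9 panel xy mm [ 5.7 -1.1] q [ 0.19  0.59 -0.16  1.8   0.13  0.77  1.7 ]
```

>>> {"fn": "move_arm", "kwargs": {"series": [[[0,0,0],[0,0,-0.0015],0.015],[[0,0,0],[0,0,-0.003],0.015],[[0,0,0],[0,0,-0.004],0.015],[[0,0,0],[0,0,-0.004],0.015],[[0,0,0],[0,0,-0.002],0.015]]}}

```text
time_s: 27.73
tcp_pos: [0.5665, -0.0766, 0.2128]
ee_rot: [-0.261, 3.13, -0.0]
force: [-0.4, -0.2, -2.4]
finger_gap: 0.275
finger_force: 81.0
```

>>> {"fn": "move_arm", "kwargs": {"series": [[[0,0,0],[0,0,-0.0005],0.015],[[0,0,0],[0,0,-0.0005],0.015],[[0,0,0],[0,0,-0.0005],0.015],[[0,0,0],[0,0,-0.0005],0.015],[[0,0,0],[0,0,-0.0005],0.015]]}}

```text
time_s: 28.15
tcp_pos: [0.566, -0.0765, 0.2144]
ee_rot: [0.261, -3.13, -0.0]
force: [0.2, -0.7, -2.2]
finger_gap: 0.271
finger_force: 81.0
```

>>> {"fn": "move_arm", "kwargs": {"series": [[[0,0,0],[0,0,-0.0005],0.015],[[0,0,0],[0,0,-0.0005],0.015],[[0,0,0],[0,0,-0.0005],0.015],[[0,0,0],[0,0,-0.0005],0.015],[[0,0,0],[0,0,-0.0005],0.015]]}}

```text
time_s: 28.57
tcp_pos: [0.5661, -0.0766, 0.217]
ee_rot: [0.261, -3.131, -0.0]
force: [-0.4, -0.3, -2.9]
finger_gap: 0.271
finger_force: 81.0
```

>>> {"fn": "move_arm", "kwargs": {"series": [[[0,0,0],[0,0,-0.0005],0.015],[[0,0,0],[0,0,-0.0005],0.015],[[0,0,0],[0,0,-0.0005],0.015],[[0,0,0],[0,0,-0.0005],0.015],[[0,0,0],[0,0,-0.0006],0.015]]}}

```text
time_s: 28.98
tcp_pos: [0.5658, -0.0766, 0.2187]
ee_rot: [0.261, -3.13, -0.0]
force: [1.5, -0.1, -13.4]
finger_gap: 0.279
finger_force: 79.7
```

>>> {"fn": "move_arm", "kwargs": {"series": [[[0,0,0],[0,0,-0.0007],0.015],[[0,0,0],[0,0,-0.0007],0.015],[[0,0,0],[0,0,-0.0007],0.015],[[0,0,0],[0,0,-0.0006],0.015],[[0,0,0],[0,0,0],0.015]]}}

```text
time_s: 29.4
tcp_pos: [0.5656, -0.0765, 0.2218]
ee_rot: [0.261, -3.129, -0.001]
force: [1.8, -0.5, -16.2]
finger_gap: 0.268
finger_force: 79.2
```

>>> {"fn": "move_arm", "kwargs": {"series": [[[0,0,0],[0,0,0.003],0.015],[[0,0,0],[0,0,0.006],0.015],[[0,0,0],[0,0,0.008],0.015],[[0,0,0],[0,0,0.008],0.015],[[0,0,0],[0,0,0.004],0.015]]}}

```text
time_s: 29.82
tcp_pos: [0.5657, -0.0766, 0.1924]
ee_rot: [0.261, -3.13, -0.0]
force: [0.2, -0.1, -2.3]
finger_gap: 0.27
finger_force: 80.9
```

>>> {"fn": "move_arm", "kwargs": {"series": [[[0,0,0],[0,0,0.0015],0.015],[[0,0,0],[0,0,0],0.015],[[0,0,0],[0,0,0],0.015],[[0,0,0],[0,0,0],0.015],[[0,0,0],[0,0,0],0.015]]}}

```text
time_s: 30.23
tcp_pos: [0.5664, -0.0766, 0.1921]
ee_rot: [-0.261, 3.13, -0.0]
force: [-0.1, -0.1, -3.0]
finger_gap: 0.269
finger_force: 80.9
```

>>> {"fn": "move_arm", "kwargs": {"series": [[[0,0,0],[0,0.01,0],0.015],[[0,0,0],[0,0.02,0],0.015],[[0,0,0],[0,0.03,0],0.015],[[0,0,0],[0,0.03,0],0.015],[[0,0,0],[0,0.03,0],0.015]]}}

```text
time_s: 30.65
tcp_pos: [0.5457, 0.0437, 0.192]
ee_rot: [-0.261, 3.13, 0.001]
force: [-0.0, 0.7, -2.7]
finger_gap: 0.269
finger_force: 81.0
```

>>> {"fn": "move_arm", "kwargs": {"series": [[[0,0,0],[0,0.03,0],0.015],[[0,0,0],[0,0.03,0],0.015],[[0,0,0],[0,0.01,0],0.015],[[0,0,0],[0,0,0],0.015],[[0,0,0],[0,0,0],0.015]]}}

```text
time_s: 31.07
tcp_pos: [0.5344, 0.1114, 0.1919]
ee_rot: [-0.264, 3.13, -0.001]
force: [0.9, -0.4, -1.3]
finger_gap: 0.269
finger_force: 81.0
```

>>> {"fn": "move_arm", "kwargs": {"series": [[[0,0,0],[0,0,0.008],0.015],[[0,0,0],[0,0,0.007],0.015],[[0,0,0],[0,0,0.003],0.015],[[0,0,0],[0,0,0],0.015],[[0,0,0],[0,0,0],0.015]]}}

```text
time_s: 31.48
tcp_pos: [0.5345, 0.11, 0.1732]
ee_rot: [0.259, -3.13, 0.0]
force: [0.3, -0.6, -1.8]
finger_gap: 0.27
finger_force: 81.0
```

```bash
python3 - <<'E'
from h import *
st();print(edge())
E
```

```text
t 31.48 tcp [0.5345 0.11   0.1732] yawy 99.47 zax [-1.1e-03 -4.0e-04 -1.0e+00] F [ 0.31 -0.57 -1.78] M [-0.09 -0.06  0.01] gap 23.0 ff 81.0 panel xy mm [  5.8 188.2] q [-0.16  0.59 -0.14  1.89  0.12  0.67  1.36]
[[np.float64(203.84)], [np.float64(203.25)], [np.float64(203.09)]]
```

Pull now reads about 14–15 mm proud. I set the tool down.

>>> {"fn": "move_arm", "kwargs": {"series": [[[0,0,0],[0,0,0.0008],0.015],[[0,0,0],[0,0,0.0005],0.015],[[0,0,0],[0,0,0.0003],0.015],[[0,0,0],[0,0,0],0.015],[[0,0,0],[0,0,0],0.015]]}}

```text
time_s: 31.95
tcp_pos: [0.5347, 0.1109, 0.1723]
ee_rot: [-0.261, 3.131, 0.0]
force: [-0.0, 0.5, -2.4]
finger_gap: 0.273
finger_force: 81.0
```

>>> {"fn": "move_arm", "kwargs": {"series": [[[0,0,0],[0,0,0.0004],0.015],[[0,0,0],[0,0,0],0.015],[[0,0,0],[0,0,0],0.015],[[0,0,0],[0,0,0],0.015],[[0,0,0],[0,0,0],0.015]]}}

```text
time_s: 32.37
tcp_pos: [0.5346, 0.1108, 0.1718]
ee_rot: [-0.261, 3.131, 0.0]
force: [0.0, 0.7, -1.9]
finger_gap: 0.269
finger_force: 81.0
```

>>> {"fn": "move_arm", "kwargs": {"series": [[[0,0,0],[0,0,0.0004],0.015],[[0,0,0],[0,0,0.0003],0.015],[[0,0,0],[0,0,0],0.015],[[0,0,0],[0,0,0],0.015],[[0,0,0],[0,0,0],0.015]]}}

```text
time_s: 32.78
tcp_pos: [0.5348, 0.1109, 0.1716]
ee_rot: [-0.261, 3.13, 0.0]
force: [-1.3, 0.2, 4.8]
finger_gap: 0.272
finger_force: 81.9
```

Tool is standing on the table. I release and retreat.

>>> {"fn": "move_arm", "kwargs": {"series": [[[0,0,0],[0,0,0],0.028],[[0,0,0],[0,0,0],0.04],[[0,0,0],[0,0,0],0.06],[[0,0,0],[0,0,0],0.085],[[0,0,0],[0,0,0],0.085]]}}

```text
time_s: 33.2
tcp_pos: [0.5347, 0.1108, 0.1709]
ee_rot: [0.261, -3.131, -0.0]
force: [-0.0, 0.2, 0.7]
finger_gap: 0.878
finger_force: 0.0
```

>>> {"fn": "move_arm", "kwargs": {"series": [[[0,0,0],[0,0,0],0.085],[[0,0,0],[0,0,-0.01],0.085],[[0,0,0],[0,0,-0.02],0.085],[[0,0,0],[0,0,-0.03],0.085],[[0,0,0],[0,0,-0.03],0.085]]}}

```text
time_s: 33.62
tcp_pos: [0.534, 0.1107, 0.2622]
ee_rot: [0.261, -3.129, 0.0]
force: [0.9, 0.4, -1.0]
finger_gap: 0.996
finger_force: 0.0
```

>>> {"fn": "move_arm", "kwargs": {"series": [[[0,0,0],[0,0,-0.01],0.085],[[0,0,0],[0,0.03,0],0.085],[[0,0,0],[0,0.03,0],0.085],[[0,0,0],[0,0.03,0],0.085],[[0,0,0],[0,0.03,0],0.085]]}}

```text
time_s: 34.03
tcp_pos: [0.5144, 0.2302, 0.2717]
ee_rot: [-0.26, 3.13, 0.0]
force: [0.1, 1.0, 0.5]
finger_gap: 0.988
finger_force: 0.0
```

>>> {"fn": "move_arm", "kwargs": {"series": [[[0,0,0],[0,0.03,0],0.085],[[0,0,0],[0,0.03,0],0.085],[[0,0,0],[0,0,0],0.085],[[0,0,0],[0,0,0],0.085],[[0,0,0],[0,0,0],0.085]]}}

```text
time_s: 34.45
tcp_pos: [0.5049, 0.2875, 0.2711]
ee_rot: [0.261, -3.131, 0.002]
force: [0.3, -0.3, 0.2]
finger_gap: 0.996
finger_force: 0.0
```

```bash
python3 - <<'E'
from h import *
from plant import bot
st();print(edge())
e=bot.snapshot("side")["image"][:,:,::-1]
cv2.imwrite("pics/c7.png",cv2.resize(e[90:300,120:400],(800,600),interpolation=cv2.INTER_CUBIC))
E
```

```text
t 34.45 tcp [0.5049 0.2875 0.2711] yawy 99.54 zax [ 0.     -0.0011 -1.    ] F [ 0.3  -0.29  0.22] M [ 0.03 -0.04 -0.01] gap 85.0 ff 0.0 panel xy mm [  6.5 368.2] q [-0.46  0.51 -0.17  1.69  0.1   0.95  1.07]
[[np.float64(203.86)], [np.float64(203.27)], [np.float64(203.1)]]
```

View pics/c7.png

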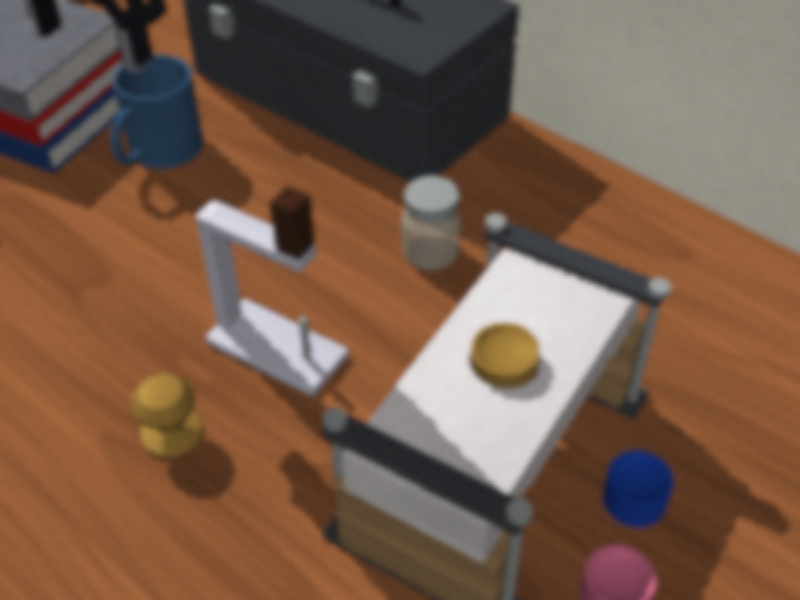

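The picture shows the pull level and proud at (505,353), and the tool upright and clear at (275,300). The jar (430,220) and knob (167,415) haven't moved.

```bash
python3 -c "
from plant import bot
print(bot.sign_off())"
```

```text
the job is handed in; nothing more can be done
None
```

The job is handed in (no verdict shown): the pull stands level and about 14–15 mm proud, after two re-pushes because the tool's top arm had pressed it back to about 11 mm, and the tool stands upright clear of the panel.

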